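# Bolt the dry box shut

### The job

Seal the dry box: swing its lid down, then press the lid down against its springy gasket until the barrel bolt lines up with the keeper on the end of the box, slide the bolt all the way across through the keeper, turn its handle down into the notch and let go. The keeper's height is only known roughly, so feel for it, and do not force the bolt: where it catches, ease off and shift the lid a little instead. Leave the things standing round the box where they are.

Things in the scene. Friction and masses are not known exactly. Their poses are not given: they have to be found in the camera images.
- dry_box: white metal dry box, open top, 190 (x) x 250 (y) x 95 mm high, fixed on the worktop; origin under the middle of its floor, z up; its front with a round gauge faces its own -x; turned by up to 0.35 rad. Directions below are box axes. The lid's hinge line runs along y at x +100 mm, z 97 mm. The things inside it are fixed.
- lid (a joint): lid hinge, rad: 0 = lowest (hard stop), grows as it opens. Lid 202 mm from hinge line to front edge, 250 wide, 12 thick. Friction holds it open (2 to 3 N at the front edge moves it). A springy gasket carries it at 0.065 rad, front edge 13 mm above lowest; pressing it lower at the front takes 5 N to begin, about 13 N at the stop. It springs back up unless the bolt holds it.
- lid_press (a point): point on the top face of the lid's front rail (46 mm wide), 70 mm to the right (-y) of the lid's middle and 22 mm behind its front edge, clear of the bolt: a place to push the lid down. 180 mm from the hinge line and 12 mm above the hinge line's level when the lid is at 0.
- bolt (a joint): travel of the barrel bolt, m: 0 = drawn back, 0.036 = fully across (hard stop). A straight steel rod, 12 mm thick with a flat end, that slides along the box's +y (to the left) in a barrel on the lid's front rail and moves with the lid. Sliding friction about 1.5 N.
- handle (a joint): turn of the bolt's handle about the rod, rad: 0 = square up from the lid, 1.57 = down to the front, level, pointing to -x beyond the lid's front edge (hard stop). A lip along the slot blocks it past about 0.3 except in the notch, 11 mm wide for the 8 mm stem, at the end of the travel (0.033 to 0.036 m). Light friction (1 N at the knob) holds it where it is left.
- knob (a point): centre of the 18 mm steel ball ending the handle, 50 mm from the rod's axis on an 8 mm stem; about 184 mm above the worktop, handle up, lid on its gasket. Pinched from above, fingers along the rod, it slides the bolt and presses the lid at once. In a tight pinch it turns stiffly: better lay the handle over with shut fingers, from behind, then from above.
- bolt_tip (a point): middle of the rod's flat free end, on its axis, 104 mm along +y from the handle. The axis lies 182 mm in front of the hinge line and 25 mm above its level when the lid is at 0 (122 mm above the worktop), about 12 mm higher with the lid resting on its gasket. Drawn back, the end is 3.5 mm short of the keeper's mouth.
- amber_bottle: bystander: small brown bottle, 48 mm wide, 105 mm high; origin under its middle
- timer: bystander: small white timer, 66 mm wide, 65 mm high; origin under its middle
- tape_roll: bystander: roll of label tape lying flat, 58 mm wide, 18 mm high; origin under its middle
- tip_box: bystander: clear pipette-tip box, 129 x 94 x 90 mm; origin under its middle
- keeper: steel plate on the left (+y) end wall of the box, box axes; origin = mouth centre of its eye at mid adjustment, 126.5 mm above the worktop. The eye (15 x 15 mm inside, 11 deep, 6 mm walls) is clamped up to 4 mm higher or lower, not told: feel for it. The rod enters within about 1.5 mm of its height, else strikes its edge; on the gasket the rod is at least 1 mm too high.

How it is judged:
On the way, in this order (a step that is already met when the one before it is completed fails the run):
1. the lid is swung down onto its gasket (under 0.08 rad) (value of joint lid below 0.08 rad), for 0.2 s.
2. the bolt is fully across, through the keeper (travel over 32.5 mm), with the lid down (under 0.06 rad) (value of joint bolt above 0.0325 m and value of joint lid below 0.06 rad), for 0.1 s.
At the end, for the whole second after the job is handed in: The bolt is across through the keeper (travel over 31.5 mm), its handle is turned down in the notch (over 1.35 rad), and the bolt holds the lid down on its gasket (under 0.06 rad) (value of joint bolt above 0.0315 m and value of joint handle above 1.35 rad and value of joint lid below 0.06 rad); the robot touches nothing.
It fails at once if the bolt is rammed or levered against the keeper with more than 22 N (contact force between bolt and keeper above 22 N).
It fails at once if a bystander is moved by more than 15 mm (distance of any of amber_bottle, timer, tape_roll, tip_box from where it was at the start of the episode above 0.015 m).
It also fails if it takes over 69 s, if anything falls off the work surface, if the arm or the gripper's body presses on something with over 40 N, if the wrist force passes 120 N, or if a joint passes its speed limit or range.

### The arm

A 7-joint arm with a two-finger parallel gripper is mounted at the origin on a cart in front of the work surface, level with it; the furniture and walls round the work are solid. World frame = base frame: x ahead of the robot, y to its left, z up, the work surface at z = 0. Lengths are in m, angles in rad, forces in N, time in s.
With the tool pointing down it reaches from about 0.4 to 0.75 m from the base axis. Payload 19.5 kg.
Tool frame: the origin (TCP) lies on the centre line of the jaws, within the pads' length; the fingertips stand 8 mm ahead of it and the grasp point (between the pads) lies 11 mm behind it; z points along the fingers, y is the line along which they close (so a half turn about z gives the same grasp; the last joint's range is limited). The gripper opens to 85 mm and grips with 20 to 120 N. Pads are 22 mm wide; open, the fingers measure 114 mm over their backs; the gripper's body (76 mm by 85 mm) begins 54 mm behind the grasp point. The pads swing forward as they close: fully open they stand 13 mm farther back than shut.
Start: joints at [-1.162, 0.707, -0.028, 1.485, 0.022, 0.951, -0.075], TCP at [0.251, 0.518, 0.239] pointing down, gripper open.
Joint ranges: [-2.71, 2.71], [-0.32, 2.16], [-1.57, 1.52], [0, 2.45], [-1.46, 4.6], [0, 2.02], [-2.83, 2.83]. Speed limits (rad/s): [1.89, 1.89, 2.57, 2.57, 3.01, 3.01, 3.01].

### API

Orientations are given as a rotation vector (axis times angle).
In Python, from plant import bot gives the robot as it stands.
- The arm moves only by the tool apply_moves, never from a script. Its argument "rows" is a list of rows, each a list of 5 numbers: the shift along the world's x, y, z in mm, then the turn about the world's z in degrees, then the finger opening in mm, from 0 to 85.4. In form: [[tx, ty, tz, turn, claw], ...]. A call has 1 to 8 rows; each row shifts and turns the commanded pose from where the row before left it; what a row does not reach is not made up. A row lasts 1/8 s, in which the tool goes at most 62.5 mm and 10.7 degrees, less where a joint would pass 70% of its speed; a pose out of reach is approached as far as the arm can. A call with a gripper value outside its range is refused whole. The fingers move at their own pace and stop on an object; "force" is the grip in N (left out, the last holds). Time passes only in rows, so rows that do not move let the fingers close. It gives the time, the measured TCP pose, the force, the opening and the grip force at its end, in the units of the state.
- bot.state(): the state, without advancing time (a new reading comes with each control period).
- bot.get_image(name): name is "side" or "top"; returns a dict with "color" (384x512x3 uint8, red, green, blue), "z_map" (384x512 float32, m along the optical axis (not along the pixel's ray), 0 where there is no reading), "intrinsics" (3x3 intrinsics, pixels), "view" (4x4, takes a point from world to camera coordinates). Camera axes: x right, y down, z forward; pixel columns grow to the right and rows downward; lengths in m; the calibration is good to about 2 mm. A picture is of the moment at which its call begins.
- bot.hand_in(): hands the job in; it is judged then, once.
Trained networks look in the newest picture that a camera, given by its name, has taken for a name from the list of things; names that differ only in an ending like _2 or _b are one class to them, and where a whole thing is asked for, a point or a joint stands for the part that bears it (a point fixed in the world has none). Each returns a list of dicts, best first, with "p" (0 to 1); they miss things now and then, are a little off and sometimes report something else, mostly with a low value. They report only what shows in the picture. A call takes as long as a camera call.
- bot.look_for(label, camera): "at" ([row, column] in pixels, amid what is visible of it).
- bot.place_of(label, camera): "at" ([row, column] in pixels: a listed point, or the origin of a listed thing).
The state is a dict: "time": time; "qpos": joint angles; "qd": joint speeds; "effort": joint torques, N m; "tool_pos": TCP position; "orientation": TCP orientation; "wrist_force": force on the tool from outside, world axes, zero at the start; "torque": the same for the moment, N m; "width": finger opening in m; "grip_force": force on a finger pad.
Only numpy, scipy, OpenCV 4.12 (cv2) and the standard library are available. Lean on these libraries where they do the work, as an engineer would, in place of code of your own. Each camera call takes 0.05 s, during which the arm holds its last target. There are 200 camera calls.

## Working session

There is one attempt and no reset: what is moved stays moved. The work goes in short steps, Python scripts to look and compute and a tool call to move; the robot and the scene stay as the last step left them, time stands still between calls to the robot, and variables do not carry over. Pictures are saved under pics/ and viewed, at most 10 in all, crops included, and the job is handed in when it is done.

Besides the shell and the picture viewer there is one more tool, called as a command line: name --pt "numbers of a row" for each row, then --argument value for the rest. apply_moves: Moves the arm, as the interface text tells. Its arguments: {"type":"object","properties":{"rows":{"type":"array"},"force":{"type":"number"}},"required":["rows"]}

```bash
mkdir -p pics
cat > h.py <<'E'
import numpy as np, cv2
from plant import bot
def img(n,save=None):
    d=bot.get_image(n)
    if save: cv2.imwrite(f'pics/{save}.png',d['color'][:,:,::-1])
    return d
def w(d,rc,z=None):
    K,V=np.array(d['intrinsics']),np.array(d['view']); r,c=rc
    zm=d['z_map']; ri,ci=int(round(r)),int(round(c))
    p=zm[max(ri-1,0):ri+2,max(ci-1,0):ci+2]; p=p[p>0]
    ray=np.linalg.inv(K)@[c,r,1]; T=np.linalg.inv(V)
    if z is not None:
        o=T[:3,3]; v=T[:3,:3]@ray; return o+v*(z-o[2])/v[2]
    return (T@np.r_[ray*np.median(p),1])[:3] if len(p) else None
def tri(d1,a1,d2,a2):
    A=[];
    for d,(r,c) in((d1,a1),(d2,a2)):
        P=np.array(d['intrinsics'])@np.array(d['view'])[:3]
        A+=[c*P[2]-P[0],r*P[2]-P[1]]
    X=np.linalg.svd(np.array(A))[2][-1]; return X[:3]/X[3]
E
python3 - <<'E'
from h import *
np.set_printoptions(precision=4,suppress=True)
D={n:img(n,n+'0') for n in('side','top')}
for l in('dry_box','lid','lid_press','knob','bolt_tip','keeper','amber_bottle','timer','tape_roll','tip_box'):
    b={}
    for n in D:
        r=bot.place_of(l,n)
        for x in r[:2]: print(l,n,np.round(x['at'],1),round(x['p'],2),w(D[n],x['at']))
        if r:b[n]=r[0]['at']
    if len(b)==2: print('  tri',tri(D['side'],b['side'],D['top'],b['top']))
print(bot.state())
for n in D: print(n,np.linalg.inv(D[n]['view'])[:3])
E
```

```text
dry_box side [209.3 273.2] 0.59 [ 0.5854 -0.0088  0.0736]
dry_box top [171.4 261.8] 0.92 [0.626  0.0606 0.1482]
  tri [ 0.645   0.061  -0.0064]Traceback (most recent call last):
  File "<stdin>", line 7, in <module>
ValueError: it knows: amber_bottle, bolt_tip, dry_box, keeper, knob, lid_press, tape_roll, timer, tip_box
```

Run:
```python
from h import *
np.set_printoptions(precision=4,suppress=True)
D={n:img(n,n+'0') for n in('side','top')}
for l in('dry_box','lid_press','knob','bolt_tip','keeper','amber_bottle','timer','tape_roll','tip_box'):
    b={}
    for n in D:
        r=bot.place_of(l,n)
        for x in r[:2]: print(l,n,np.round(x['at'],1),round(x['p'],2),w(D[n],x['at']))
        if r:b[n]=r[0]['at']
    if len(b)==2: print('  tri',tri(D['side'],b['side'],D['top'],b['top']))
print(bot.state())
for n in D: print(n,np.linalg.inv(D[n]['view'])[:3])
a=[cv2.imread(f'pics/{n}0.png') for n in D]
cv2.imwrite('pics/both0.png',cv2.resize(np.vstack(a),(450,600*1)) if 0 else np.hstack([cv2.resize(x,(400,300)) for x in a]))
```

```text
dry_box side [212.5 275.1] 0.76 [ 0.582  -0.021   0.0722]
dry_box top [173.6 261.4] 0.63 [0.6187 0.0617 0.1546]
  tri [ 0.6423  0.0601 -0.0184]
lid_press side [181.7 264.1] 0.82 [ 0.5564 -0.0037  0.1781]
lid_press top [190.2 283.4] 0.89 [ 0.5692 -0.0017  0.1706]
  tri [ 0.5668 -0.      0.1721]
knob side [144.2 254.8] 0.52 [0.5898 0.0791 0.2373]
knob top [180.7 254.8] 0.37 [0.5937 0.0801 0.1946]
  tri [0.5895 0.0793 0.2373]
bolt_tip side [250.7 304.6] 0.37 [ 0.5864 -0.1384  0.0196]
bolt_tip top [174.2 261.4] 0.51 [0.617  0.0617 0.1545]
  tri [ 0.6863  0.0406 -0.2077]
keeper side [160.2 229.6] 0.53 [0.5871 0.2049 0.1236]
keeper top [188.4 214.8] 0.58 [0.5761 0.1985 0.1385]
  tri [0.5785 0.1983 0.13  ]
amber_bottle side [254.4 308.9] 0.83 [ 0.5927 -0.1491  0.0106]
timer side [182.  223.9] 0.67 [0.5887 0.2517 0.0124]
timer top [181.2 194.4] 0.68 [0.6045 0.2691 0.0654]
timer top [140.9 187.8] 0.42 [0.7261 0.2882 0.09  ]
  tri [ 0.6108  0.2811 -0.0144]
tape_roll side [254.9 250. ] 0.83 [ 0.4655 -0.0623  0.0179]
tape_roll side [161.9 233.8] 0.16 [0.6745 0.3181 0.0236]
tape_roll top [222.9 2
[... 203 characters left out ...]
y([-1.1617,  0.7065, -0.0276,  1.4846,  0.022 ,  0.9509, -0.0755]), 'qd': array([ 0.0003, -0.0005,  0.0021,  0.0005, -0.0002, -0.0004, -0.0009]), 'effort': array([ -0.002 , -88.2989,   1.2338, -23.6375,   0.0171,   0.0019,
        -0.    ]), 'tool_pos': array([0.2505, 0.5175, 0.2393]), 'orientation': array([-0.7022, -3.0621,  0.0002]), 'wrist_force': array([0.7858, 0.3024, 0.4101]), 'torque': array([-0.011 , -0.0667,  0.0142]), 'grip_force': 0.0, 'width': 0.0855402517550796}
side [[ 0.7998 -0.3713  0.4716  0.1126]
 [-0.6001 -0.4824  0.6381 -0.559 ]
 [-0.0094 -0.7934 -0.6086  0.7045]]
top [[ 0.0066 -0.9957  0.0924  0.4485]
 [-0.9999 -0.0055  0.0128  0.056 ]
 [-0.0123 -0.0925 -0.9956  1.5994]]
```

View pics/side0.png

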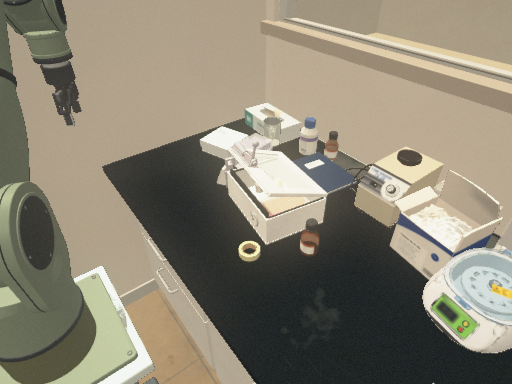

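View pics/top0.png

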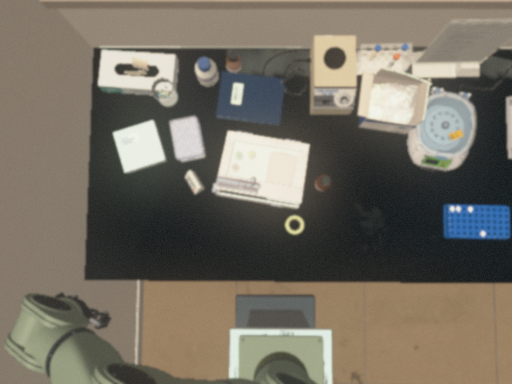

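Side view: the lid stands partly open (about 0.36 rad), knob near (254,143), keeper near (229,160), bottle right of the box at (309,240), and tape roll in front at (250,250). In the top view the box front edge runs (213,192)–(300,206), which gives a yaw of about -0.15 rad, and the keeper is at the left end.

apply_moves --pt "22 -37 6 2 0" --pt "22 -37 6 2 0" --pt "22 -37 6 2 0" --pt "22 -37 6 2 0" --pt "22 -37 6 2 0" --pt "22 -37 6 2 0" --pt "22 -37 6 2 0" --pt "22 -37 4 3 0" --force 60

```text
time: 2.2
tool_pos: [0.4272, 0.2203, 0.2856]
orientation: [0.24, 3.132, 0.0]
wrist_force: [1.6, -0.0, 0.2]
width: -0.0002
grip_force: 0.0
```

apply_moves --pt "22 -37 0 0 0" --pt "22 -37 0 0 0" --pt "22 -37 0 0 0" --pt "22 -37 0 0 0" --pt "22 -37 0 0 0" --pt "22 -37 0 0 0" --pt "6 0 0 0 0" --pt "0 0 0 0 0"

```text
time: 3.2
tool_pos: [0.5645, 0.0002, 0.2851]
orientation: [-0.241, -3.132, -0.001]
wrist_force: [-0.6, 0.1, 0.5]
width: 0.0002
grip_force: 0.0
```

Run:
```python
from h import *
np.set_printoptions(precision=4,suppress=True)
D={n:img(n) for n in('side','top')}
for l in('lid_press','knob','keeper','bolt_tip'):
    b={}
    for n in D:
        r=bot.place_of(l,n)
        if r:b[n]=r[0]['at'];print(l,n,np.round(r[0]['at'],1),r[0]['p'])
    if len(b)==2: print('  tri',tri(D['side'],b['side'],D['top'],b['top']))
x,y,wd,hh=185,110,150,110
cv2.imwrite('pics/s1.png',cv2.resize(D['side']['color'][y:y+hh,x:x+wd,::-1],None,fx=5,fy=5,interpolation=cv2.INTER_CUBIC))
print(bot.state())
```

```text
lid_press side [185.1 267.7] 0.72
knob side [142.8 254.2] 0.61
knob top [179.6 252.1] 0.43
  tri [0.5926 0.0866 0.2369]
keeper side [161.7 229.5] 0.68
keeper top [180.6 254.1] 0.62
  tri [0.5742 0.0935 0.1908]
bolt_tip side [141.5 255.2] 0.63
bolt_tip top [180.5 324.7] 0.32
  tri [ 0.5527 -0.0817  0.3472]
{'time': 3.7, 'qpos': array([ 0.0328,  0.6437, -0.174 ,  1.4452,  0.1193,  1.063 ,  1.2517]), 'qd': array([ 0.0001,  0.0011, -0.0015, -0.0007, -0.0008, -0.0004, -0.0008]), 'effort': array([ -0.1347, -85.0894,  -1.4266, -25.1874,   0.0153,  -0.0013,
        -0.0031]), 'tool_pos': array([ 0.5645, -0.0004,  0.2853]), 'orientation': array([ 0.2417,  3.1322, -0.0001]), 'wrist_force': array([ 1.0172,  1.11  , -0.187 ]), 'torque': array([-0.0053,  0.0413, -0.0407]), 'grip_force': 0.0, 'width': 0.00019709460339505466}
```

View pics/s1.png

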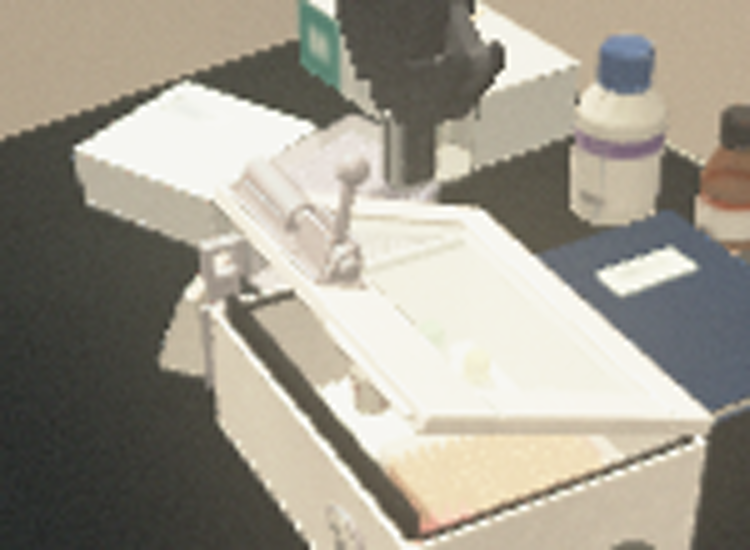

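The tool hovers over the press point. The handle stands up with its knob at crop (352,168), and the keeper eye is at (228,262) on the left end. The way down is clear.

apply_moves --pt "0 0 -40 0 0" --pt "0 0 -40 0 0" --pt "0 0 -18 0 0" --pt "-2 0 -7 0 0" --pt "-2 0 -7 0 0" --pt "-2 0 -7 0 0" --pt "-2 0 -7 0 0" --pt "-2 1 -7 0 0"

```text
time: 4.7
tool_pos: [0.5544, 0.0004, 0.152]
orientation: [0.242, 3.132, -0.0]
wrist_force: [0.6, -0.4, 0.4]
width: -0.0
grip_force: 0.3
```

apply_moves --pt "-2 0 -7 0 0" --pt "-1 0 -7 0 0" --pt "-1 0 -6 0 0" --pt "-1 0 -5 0 0" --pt "0 0 0 0 0" --pt "0 0 0 0 0"

```text
time: 5.45
tool_pos: [0.5497, 0.0006, 0.1275]
orientation: [0.242, 3.132, 0.0]
wrist_force: [1.9, 0.1, 3.7]
width: 0.0001
grip_force: 1.5
```

apply_moves --pt "0 0 35 0 0" --pt "0 -20 50 0 30" --pt "0 -40 50 0 40" --pt "0 -30 0 0 40" --pt "0 0 0 0 40"

```text
time: 6.08
tool_pos: [0.5491, -0.0908, 0.2612]
orientation: [-0.247, -3.132, 0.002]
wrist_force: [0.4, 0.4, -0.0]
width: 0.0402
grip_force: 0.0
```

Run:
```python
from h import *
np.set_printoptions(precision=4,suppress=True)
for k in range(2):
  D={n:img(n) for n in('side','top')}
  for l in('lid_press','knob','keeper','bolt_tip','dry_box'):
    b={}
    for n in D:
        r=bot.place_of(l,n)
        if r:b[n]=r[0]['at'];print(l,n,np.round(r[0]['at'],1),round(r[0]['p'],2),w(D[n],r[0]['at']), w(D[n],r[0]['at'],.184) if l=='knob' else '')
    if len(b)==2: print('  tri',tri(D['side'],b['side'],D['top'],b['top']))
a=D['side']['color'][120:220,195:295,::-1]; b=D['top']['color'][140:240,200:300,::-1]
cv2.imwrite('pics/s2.png',np.hstack([cv2.resize(i,(400,400),interpolation=cv2.INTER_CUBIC) for i in(a,b)]))
# pointcloud of ball from side depth
for n in D:
  d=D[n]; zm=d['z_map']; r,c=np.nonzero(zm); z=zm[r,c]
  P=(np.linalg.inv(d['intrinsics'])@np.c_[c,r,np.ones(len(c))].T)*z
  W=(np.linalg.inv(d['view'])@np.r_[P,np.ones((1,len(z)))])[:3].T
  m=(W[:,2]>.170)&(W[:,2]<.21)&(abs(W[:,0]-.57)<.04)&(abs(W[:,1]-.09)<.04)
  print(n,m.sum(),W[m].mean(0),W[m].min(0),W[m].max(0))
s=bot.state();print(s['tool_pos'],s['time'],s['wrist_force'])
```

```text
lid_press side [199.2 260.4] 0.83 [0.5489 0.0018 0.1209] 
lid_press top [197.7 282.8] 0.94 [ 0.5512 -0.002   0.12  ] 
  tri [ 0.5499 -0.0012  0.1226]
knob side [161.2 244.8] 0.57 [0.5605 0.0854 0.1924] [0.5679 0.096  0.184 ]
keeper side [161.4 229.1] 0.42 [0.572  0.1838 0.1362] 
keeper top [187.1 213.3] 0.52 [0.58   0.203  0.1381] 
  tri [0.5823 0.2042 0.1213]
dry_box side [208.2 274.9] 0.86 [ 0.5562 -0.0492  0.1207] 
dry_box top [174.6 259.1] 0.9 [0.6204 0.0687 0.1147] 
  tri [ 0.6393  0.066  -0.0036]
lid_press side [198.  259.9] 0.6 [0.5492 0.0044 0.1231] 
lid_press top [198.7 284.3] 0.76 [ 0.5479 -0.0063  0.1244] 
  tri [ 0.5461 -0.0051  0.1312]
knob side [179.1 225. ] 0.55 [0.5903 0.2459 0.027 ] [0.4796 0.0594 0.184 ]
knob top [193.6 252.4] 0.43 [0.5574 0.0867 0.1913] [0.5579 0.0869 0.184 ]
  tri [0.5454 0.0965 0.1403]
keeper side [160.9 231.8] 0.41 [0.5746 0.1727 0.1427] 
keeper top [189.7 216.3] 0.46 [0.5736 0.1955 0.1233] 
  tri [0.5767 0.1925 0.1308]
dry_box side [209.1 273.5] 0.87 [ 0.5515 -0.0493  0.1202] 
dry_box top [174.  260.1] 0.71 [0.6226 0.0658 0.1114] 
  tri [ 0.6394  0.0644 -0.0057]
side 40 [0.5601 0.0868 0.186 ] [0.5529 0.0815 0.1707] [0.5667 0.0956 0.1945]
top 29 [0.5608 0.092  0.1907] [0.5533 0.0849 0.1852] [0.5678 0.0994 0.1982]
[ 0.5495 -0.0885  0.2611] 7.275 [ 0.5215 -0.3057 -0.5681]
```

View pics/s2.png

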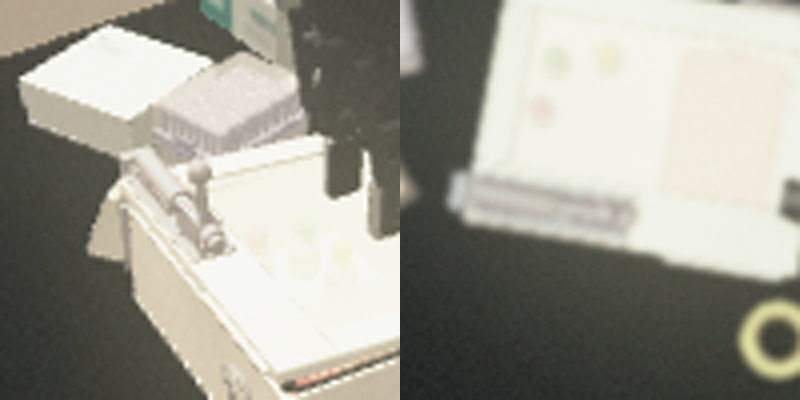

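The lid now lies flat on its gasket (press point at z about 0.121). The handle is up with the knob at left-crop (201,172), which puts its centre near (0.562, 0.091, 0.185). The timer seems to be the white item left of the keeper, and it is clear of the tool.

apply_moves --pt "4 45 0 0 40" --pt "4 45 0 0 40" --pt "4 45 0 0 40" --pt "0 44 0 0 40" --pt "0 0 -35 0 40" --pt "0 0 -30 0 40" --pt "0 0 -23 0 40" --pt "0 0 0 0 40"

```text
time: 8.28
tool_pos: [0.561, 0.0904, 0.1721]
orientation: [-0.241, -3.13, 0.001]
wrist_force: [-0.2, 0.2, 0.1]
width: 0.0399
grip_force: 0.0
```

apply_moves --pt "0 0 0 0 15" --pt "0 0 0 0 10" --pt "0 0 0 0 10" --pt "0 0 0 0 10" --force 40

```text
time: 8.78
tool_pos: [0.5617, 0.0906, 0.1736]
orientation: [0.242, 3.131, 0.0]
wrist_force: [-0.3, -0.2, 6.1]
width: 0.0154
grip_force: 39.2
```

Run:
```python
from h import *
D={n:img(n) for n in('side','top')}
a=D['side']['color'][120:195,195:295,::-1]; b=D['top']['color'][150:225,200:300,::-1]
cv2.imwrite('pics/s3.png',np.hstack([cv2.resize(i,(400,300),interpolation=cv2.INTER_CUBIC) for i in(a,b)]))
s=bot.state();print(s)
```

```text
{'time': 8.875, 'qpos': array([-0.13776856,  0.78131008, -0.15332454,  1.59080038,  0.15358824,
        0.78052106,  1.06017203]), 'qd': array([-9.37227317e-05,  1.07990283e-03,  1.19683029e-03,  1.58606717e-03,
       -1.89472708e-03,  9.41641816e-04, -1.29151661e-03]), 'effort': array([ 2.49862215e-01, -8.70883870e+01, -9.30907968e-01, -1.94508630e+01,
        1.39257470e-01, -2.31945463e-01,  1.64622914e-03]), 'tool_pos': array([0.56171493, 0.09058595, 0.17354883]), 'orientation': array([2.41759830e-01, 3.13150721e+00, 2.41692427e-04]), 'wrist_force': array([-0.28855892, -0.15386332,  6.19226872]), 'torque': array([ 0.07299203,  0.15081971, -0.07752367]), 'grip_force': 39.24587666988373, 'width': 0.015306468913151341}
```

View pics/s3.png

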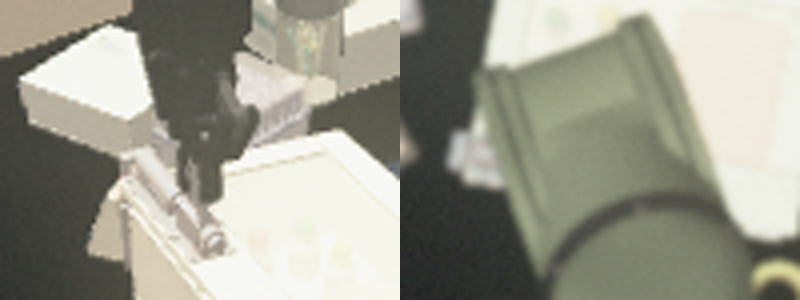

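The pads hold the knob; the width is about 15 mm and the downward load about 6 N. The bolt is still drawn back. Next I'll press down slightly and feel for the keeper.

apply_moves --pt "-0.4 0 -1 0 10" --pt "-0.4 0 -1 0 10" --pt "0 0 0 0 10"

```text
time: 9.25
tool_pos: [0.5609, 0.0907, 0.1715]
orientation: [0.242, 3.132, 0.0]
wrist_force: [-0.8, 0.8, 5.4]
width: 0.0153
grip_force: 39.3
```

apply_moves --pt "0.15 1 0 0 10" --pt "0.15 1 0 0 10" --pt "0.15 1 0 0 10" --pt "0.15 1 0 0 10" --pt "0 0 0 0 10"

```text
time: 9.88
tool_pos: [0.5614, 0.0936, 0.1715]
orientation: [0.243, 3.132, -0.002]
wrist_force: [-1.7, -4.9, 7.3]
width: 0.0156
grip_force: 39.5
```

apply_moves --pt "0.15 1 0 0 10" --pt "0.15 1 0 0 10" --pt "0 0 0 0 10"

```text
time: 10.25
tool_pos: [0.5615, 0.0942, 0.1715]
orientation: [-0.244, -3.132, 0.005]
wrist_force: [-3.2, -13.2, 9.3]
width: 0.0155
grip_force: 39.9
```

It catches after about 3.4 mm. I'll ease off, go lower and try again.

apply_moves --pt "-0.3 -2 0 0 10" --pt "-0.3 -2 0 0 10" --pt "-0.3 0 -0.8 0 10" --pt "-0.3 0 -0.8 0 10" --pt "0 0 0 0 10"

```text
time: 10.88
tool_pos: [0.5607, 0.0925, 0.17]
orientation: [0.242, 3.131, 0.0]
wrist_force: [-0.6, -0.5, 6.7]
width: 0.0156
grip_force: 39.6
```

apply_moves --pt "0.15 1 0 0 10" --pt "0.15 1 0 0 10" --pt "0.15 1 0 0 10" --pt "0 0 0 0 10"

```text
time: 11.38
tool_pos: [0.5609, 0.094, 0.17]
orientation: [0.243, 3.132, -0.004]
wrist_force: [-3.7, -8.5, 9.0]
width: 0.0152
grip_force: 39.9
```

Still blocked; another 1.5 mm down.

apply_moves --pt "-0.3 -2 0 0 10" --pt "-0.3 0 -0.8 0 10" --pt "-0.3 0 -0.8 0 10" --pt "0 0 0 0 10"

```text
time: 11.88
tool_pos: [0.5602, 0.0933, 0.1684]
orientation: [0.242, 3.131, -0.0]
wrist_force: [-1.2, -0.3, 7.4]
width: 0.0152
grip_force: 39.7
```

apply_moves --pt "0.15 1 0 0 10" --pt "0.15 1 0 0 10" --pt "0.15 0.5 0 0 10" --pt "0 0 0 0 10"

```text
time: 12.38
tool_pos: [0.5605, 0.0942, 0.1684]
orientation: [0.244, 3.132, -0.004]
wrist_force: [-2.5, -9.8, 10.0]
width: 0.0153
grip_force: 40.0
```

apply_moves --pt "-0.3 -2 0 0 10" --pt "-0.3 0 -0.8 0 10" --pt "-0.3 0 -0.8 0 10" --pt "0 0 0 0 10"

```text
time: 12.88
tool_pos: [0.5598, 0.0936, 0.1669]
orientation: [0.242, 3.131, -0.001]
wrist_force: [-1.3, -2.8, 9.1]
width: 0.0155
grip_force: 39.8
```

apply_moves --pt "0.15 1 0 0 10" --pt "0.15 1 0 0 10" --pt "0.15 0.5 0 0 10" --pt "0 0 0 0 10"

```text
time: 13.38
tool_pos: [0.56, 0.0945, 0.1669]
orientation: [0.244, 3.132, -0.004]
wrist_force: [-3.1, -10.8, 11.7]
width: 0.0151
grip_force: 40.2
```

apply_moves --pt "-0.3 -3 0 0 10" --pt "-0.3 0 -0.8 0 10" --pt "-0.3 0 -0.8 0 10" --pt "0 0 0 0 10"

```text
time: 13.88
tool_pos: [0.5594, 0.0933, 0.1653]
orientation: [0.242, 3.131, -0.0]
wrist_force: [-1.6, -2.3, 9.3]
width: 0.0157
grip_force: 39.9
```

apply_moves --pt "0.15 1 0 0 10" --pt "0.15 1 0 0 10" --pt "0.15 0.5 0 0 10" --pt "0 0 0 0 10"

```text
time: 14.38
tool_pos: [0.5597, 0.0945, 0.1653]
orientation: [0.243, 3.131, -0.003]
wrist_force: [-3.0, -8.8, 11.6]
width: 0.0151
grip_force: 40.1
```

apply_moves --pt "-0.3 -2 0 0 10" --pt "-0.3 0 -0.8 0 10" --pt "-0.3 0 -0.8 0 10" --pt "0 0 0 0 10"

```text
time: 14.88
tool_pos: [0.559, 0.0938, 0.1638]
orientation: [0.242, 3.131, -0.0]
wrist_force: [-1.2, -0.7, 11.6]
width: 0.0154
grip_force: 40.0
```

apply_moves --pt "0.15 1 0 0 10" --pt "0.15 1 0 0 10" --pt "0.15 0.5 0 0 10" --pt "0 0 0 0 10"

```text
time: 15.38
tool_pos: [0.5594, 0.0963, 0.1638]
orientation: [0.242, 3.131, -0.0]
wrist_force: [-0.3, -1.8, 10.4]
width: 0.0152
grip_force: 39.9
```

It entered. I'll go a touch lower to centre the rod, then slide on.

apply_moves --pt "-0.2 0 -0.6 0 10" --pt "0.3 2 0 0 10" --pt "0.3 2 0 0 10" --pt "0.3 2 0 0 10" --pt "0 0 0 0 10"

```text
time: 16.0
tool_pos: [0.5603, 0.1026, 0.1633]
orientation: [0.242, 3.131, 0.0]
wrist_force: [-1.4, -0.1, 11.1]
width: 0.0153
grip_force: 39.9
```

apply_moves --pt "0.4 3 0 0 10" --pt "0.5 3 0 0 10" --pt "0.4 3 0 0 10" --pt "0.5 3 0 0 10" --pt "0 0 0 0 10"

```text
time: 16.62
tool_pos: [0.5622, 0.1148, 0.1632]
orientation: [0.241, 3.13, 0.001]
wrist_force: [0.6, 0.2, 8.9]
width: 0.0157
grip_force: 39.9
```

apply_moves --pt "0.4 3 0 0 10" --pt "0.5 3 0 0 10" --pt "0.4 3 0 0 10" --pt "0 0 0 0 10"

```text
time: 17.12
tool_pos: [0.5635, 0.1238, 0.1633]
orientation: [0.242, 3.13, 0.001]
wrist_force: [1.0, 1.3, 9.7]
width: 0.0153
grip_force: 39.8
```

apply_moves --pt "0.15 1 0 0 10" --pt "0.15 1 0 0 10" --pt "0.15 1 0 0 10" --pt "0 0 0 0 10"

```text
time: 17.62
tool_pos: [0.5638, 0.126, 0.1632]
orientation: [0.242, 3.131, -0.001]
wrist_force: [-0.5, -3.7, 10.2]
width: 0.0152
grip_force: 39.9
```

apply_moves --pt "0.15 1 0 0 10" --pt "0.15 1 0 0 10" --pt "0 0 0 0 10"

```text
time: 18.0
tool_pos: [0.5639, 0.1266, 0.1631]
orientation: [0.244, 3.131, -0.004]
wrist_force: [-1.8, -10.8, 11.2]
width: 0.015
grip_force: 40.1
```

The bolt is at its stop. I'll ease off, release and rise.

apply_moves --pt "-0.3 -2 0 0 10" --pt "0 -1 0 0 15" --pt "0 0 0 0 24" --pt "0 0 0 0 34" --pt "0 0 0 0 40" --pt "0 0 30 0 40" --pt "0 0 35 0 40" --pt "0 0 0 0 20"

```text
time: 19.0
tool_pos: [0.5641, 0.1257, 0.2295]
orientation: [0.242, 3.129, 0.002]
wrist_force: [-0.4, -0.3, -0.5]
width: 0.0227
grip_force: 0.0
```

apply_moves --pt "20 -3 0 0 0" --pt "20 -3 0 0 0" --pt "0 0 0 0 0"

```text
time: 19.38
tool_pos: [0.6036, 0.1191, 0.2262]
orientation: [-0.243, -3.131, 0.001]
wrist_force: [-1.0, -0.1, -0.8]
width: 0.0001
grip_force: 0.0
```

Run:
```python
from h import *
np.set_printoptions(precision=4,suppress=True)
D={n:img(n) for n in('side','top')}
a=D['side']['color'][120:195,185:285,::-1]; b=D['top']['color'][150:225,190:290,::-1]
cv2.imwrite('pics/s4.png',np.hstack([cv2.resize(i,(400,300),interpolation=cv2.INTER_CUBIC) for i in(a,b)]))
for n in D:
  d=D[n]; zm=d['z_map']; r,c=np.nonzero(zm); z=zm[r,c]
  P=(np.linalg.inv(d['intrinsics'])@np.c_[c,r,np.ones(len(c))].T)*z
  W=(np.linalg.inv(d['view'])@np.r_[P,np.ones((1,len(z)))])[:3].T
  m=(W[:,2]>.16)&(W[:,2]<.195)&(abs(W[:,0]-.565)<.03)&(abs(W[:,1]-.126)<.03)
  print(n,m.sum(),*( (W[m].mean(0),W[m].min(0),W[m].max(0)) if m.any() else ()))
  r=bot.place_of('lid_press',n)
  if r: print(w(d,r[0]['at']))
s=bot.state();print(s['tool_pos'],s['time'],s['wrist_force'])
```

```text
side 37 [0.5619 0.1223 0.1767] [0.5564 0.1149 0.161 ] [0.5695 0.131  0.1845]
[0.5482 0.0013 0.1119]
top 0
[0.5468 0.0021 0.1101]
[0.6028 0.1197 0.2273] 19.575 [-0.4245  0.1364 -0.5729]
```

View pics/s4.png

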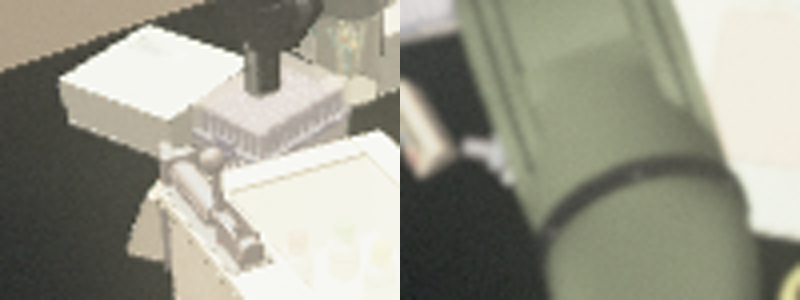

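The lid sits low (press point z about 0.111) and the bolt is across. The knob is upright at left-crop (210,158), and the tool stands behind it. Now I'll push the handle over from behind.

apply_moves --pt "0 0 -25 0 0" --pt "0 0 -24 0 0" --pt "-7 1 0 0 0" --pt "-7 1 0 0 0" --pt "-5 1 0 0 0" --pt "-5 1 0 0 0" --pt "-5 1 -1 0 0" --pt "-5 0.5 -1 0 0"

```text
time: 20.58
tool_pos: [0.569, 0.1251, 0.1765]
orientation: [0.242, 3.132, -0.0]
wrist_force: [1.0, -0.0, 0.1]
width: -0.0001
grip_force: 0.4
```

apply_moves --pt "-5 1 -1 0 0" --pt "-5 0.5 -2 0 0" --pt "-5 1 -2 0 0" --pt "-4 0.5 -2 0 0" --pt "0 0 0 0 0"

```text
time: 21.2
tool_pos: [0.55, 0.128, 0.1694]
orientation: [-0.242, -3.132, 0.0]
wrist_force: [-0.7, 0.9, 0.6]
width: 0.0001
grip_force: 0.0
```

apply_moves --pt "0 0 25 0 0" --pt "-17 2.5 0 0 0" --pt "-16 2.5 0 0 0" --pt "0 0 -12 0 0" --pt "0 0 -8 0 0" --pt "0 0 -8 0 0" --pt "0 0 -8 0 0" --pt "0 0 -6 0 0"

```text
time: 22.2
tool_pos: [0.5092, 0.1341, 0.1507]
orientation: [-0.236, -3.114, 0.005]
wrist_force: [-65.4, 11.1, 30.0]
width: 0.0005
grip_force: 34.0
```

apply_moves --pt "0 0 -6 0 0" --pt "0 0 -3 0 0" --pt "0 0 -2 0 0" --pt "0 0 0 0 0"

```text
time: 22.7
tool_pos: [0.5056, 0.1344, 0.1381]
orientation: [-0.233, -3.106, 0.008]
wrist_force: [-71.7, 13.9, 10.0]
width: -0.0004
grip_force: 31.9
```

The sideways force is large, so I'll lift off and look.

apply_moves --pt "-3 0 3 0 0" --pt "-5 0 10 0 0" --pt "0 0 30 0 0" --pt "0 0 40 0 0" --pt "0 0 40 0 0" --pt "0 -40 0 0 0" --pt "0 -40 0 0 0" --pt "0 0 0 0 0"

```text
time: 23.7
tool_pos: [0.5097, 0.05, 0.264]
orientation: [-0.249, -3.132, 0.002]
wrist_force: [-0.6, 0.9, -0.3]
width: -0.0002
grip_force: 0.0
```

Run:
```python
from h import *
np.set_printoptions(precision=4,suppress=True)
D={n:img(n) for n in('side','top')}
a=D['side']['color'][120:195,185:285,::-1]; b=D['top']['color'][150:225,190:290,::-1]
cv2.imwrite('pics/s5.png',np.hstack([cv2.resize(i,(400,300),interpolation=cv2.INTER_CUBIC) for i in(a,b)]))
for n in D:
  d=D[n]
  for l in('knob','lid_press'):
    for x in bot.place_of(l,n)[:2]: print(n,l,x['p'],np.round(x['at'],1),w(d,x['at']))
  zm=d['z_map']; r,c=np.nonzero(zm); z=zm[r,c]
  P=(np.linalg.inv(d['intrinsics'])@np.c_[c,r,np.ones(len(c))].T)*z
  W=(np.linalg.inv(d['view'])@np.r_[P,np.ones((1,len(z)))])[:3].T
  m=(W[:,2]>.115)&(W[:,2]<.20)&(W[:,0]<.54)&(W[:,0]>.49)&(abs(W[:,1]-.13)<.03)
  print(n,m.sum(),*( (W[m].mean(0),W[m].min(0),W[m].max(0)) if m.any() else ()))
s=bot.state();print(s['tool_pos'],s['time'],s['wrist_force'])
```

```text
side knob 0.38 [172.2 223.8] [0.5209 0.1328 0.1471]
side lid_press 0.79 [203.6 258.7] [ 0.5401 -0.0023  0.113 ]
side 42 [0.5236 0.1286 0.1421] [0.5137 0.1222 0.1338] [0.5389 0.1395 0.1494]
top knob 0.46 [211.2 239.7] [0.4889 0.1013 0.6346]
top knob 0.15 [199.7 280.1] [0.5118 0.0233 0.6315]
top lid_press 0.89 [199.1 280.3] [0.5139 0.0224 0.6173]
top 20 [0.5208 0.1361 0.1449] [0.5129 0.1321 0.132 ] [0.531  0.1413 0.1533]
[0.5093 0.0538 0.2643] 24.0 [-0.1799 -0.426   0.0347]
```

View pics/s5.png

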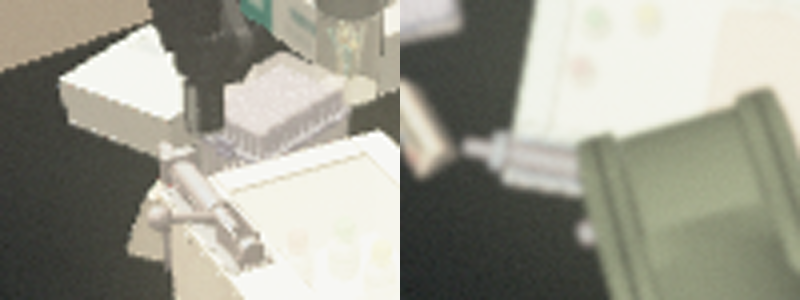

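The handle lies over at about 1.2 rad, with the knob near (0.521, 0.134, 0.143), and the bolt is still across. It needs one more push straight down from above.

apply_moves --pt "7 40 0 0 0" --pt "7 40 0 0 0" --pt "0 0 -40 0 0" --pt "0 0 -35 0 0" --pt "0 0 -18 0 0" --pt "0 0 0 0 0"

```text
time: 24.75
tool_pos: [0.5228, 0.1334, 0.1706]
orientation: [-0.24, -3.131, 0.001]
wrist_force: [-0.0, 0.1, 0.1]
width: 0.0002
grip_force: 0.0
```

apply_moves --pt "0 0 -4 0 0" --pt "0 0 -4 0 0" --pt "0 0 -4 0 0" --pt "0 0 -3 0 0" --pt "0 0 -3 0 0" --pt "0 0 -3 0 0" --pt "0 0 0 0 0"

```text
time: 25.62
tool_pos: [0.5233, 0.133, 0.1503]
orientation: [-0.242, -3.132, 0.0]
wrist_force: [-0.6, -0.6, 1.0]
width: -0.0003
grip_force: 0.0
```

Moving freely; continue to the stop.

apply_moves --pt "0 0 -3 0 0" --pt "0 0 -3 0 0" --pt "0 0 -1.5 0 0" --pt "0 0 0 0 0"

```text
time: 26.12
tool_pos: [0.5233, 0.133, 0.1429]
orientation: [-0.242, -3.132, 0.0]
wrist_force: [0.4, -0.1, 0.2]
width: 0.0001
grip_force: 0.0
```

apply_moves --pt "0 0 -1.5 0 0" --pt "0 0 0 0 0"

```text
time: 26.38
tool_pos: [0.5233, 0.133, 0.1416]
orientation: [0.242, 3.132, -0.0]
wrist_force: [-0.8, 0.3, 4.6]
width: -0.0
grip_force: 2.2
```

apply_moves --pt "0 0 -1 0 0" --pt "0 0 -1 0 0" --pt "0 0 0 0 0"

```text
time: 26.75
tool_pos: [0.5231, 0.133, 0.1397]
orientation: [-0.242, -3.132, 0.0]
wrist_force: [-3.9, -0.8, 9.4]
width: 0.0001
grip_force: 4.4
```

apply_moves --pt "0 0 4 0 0" --pt "0 0 40 0 0" --pt "0 0 50 0 0" --pt "0 0 40 0 0" --pt "-20 -60 0 0 0" --pt "-20 -60 0 0 0" --pt "0 -60 0 0 0" --pt "0 -40 0 0 0"

```text
time: 27.75
tool_pos: [0.4834, -0.0883, 0.2737]
orientation: [0.245, 3.132, -0.001]
wrist_force: [0.8, 1.0, 0.0]
width: -0.0001
grip_force: 0.0
```

Run:
```python
from h import *
np.set_printoptions(precision=4,suppress=True)
D={n:img(n) for n in('side','top')}
a=D['side']['color'][120:195,185:285,::-1]; b=D['top']['color'][150:225,190:290,::-1]
cv2.imwrite('pics/s6.png',np.hstack([cv2.resize(i,(400,300),interpolation=cv2.INTER_CUBIC) for i in(a,b)]))
for n in D:
  d=D[n]
  for x in bot.place_of('lid_press',n)[:1]: print(n,x['p'],w(d,x['at']))
  zm=d['z_map']; r,c=np.nonzero(zm); z=zm[r,c]
  P=(np.linalg.inv(d['intrinsics'])@np.c_[c,r,np.ones(len(c))].T)*z
  W=(np.linalg.inv(d['view'])@np.r_[P,np.ones((1,len(z)))])[:3].T
  m=(W[:,2]>.112)&(W[:,2]<.20)&(W[:,0]<.527)&(W[:,0]>.49)&(abs(W[:,1]-.13)<.03)
  print(n,m.sum(),*( (W[m].mean(0),W[m].min(0),W[m].max(0)) if m.any() else ()))
s=bot.state();print(s['tool_pos'],s['time'],s['wrist_force'])
```

```text
side 0.97 [ 0.5448 -0.0057  0.1104]
side 28 [0.5176 0.1293 0.1288] [0.511  0.1225 0.1203] [0.5264 0.1375 0.1349]
top 0.6 [ 0.5556 -0.0017  0.1121]
top 29 [0.5186 0.1337 0.1307] [0.5107 0.1268 0.1165] [0.5255 0.1426 0.1377]
[ 0.4837 -0.0857  0.2735] 27.95 [0.0562 0.6189 0.185 ]
```

View pics/s6.png

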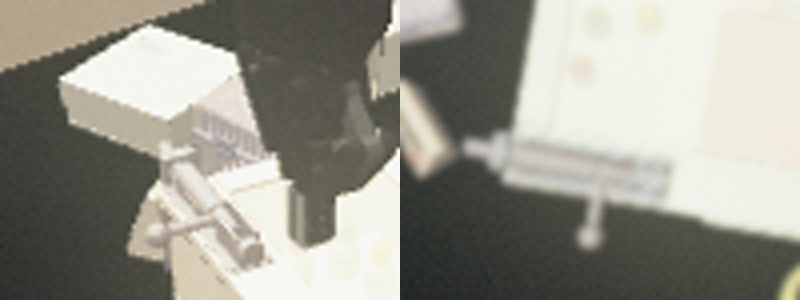

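The lid is down, the rod is through the keeper, and the handle lies level in the notch with the knob at left-crop (160,235) / right-crop (590,235). The tool is clear, so I'm handing in.

```bash
python3 -c "
from plant import bot
print(bot.hand_in())"
```

```text
the job is handed in; nothing more can be done
None
```

I handed the job in at about 28 s; no verdict came back, but my last pictures and force readings show the lid down, the bolt fully across through the keeper, the handle level in the notch and the arm clear; one push on the handle wedged the shut fingers with about 70 N sideways on the wrist (under the 120 N wrist limit, but I can't rule out the 40 N body limit), and I did not re-measure the bystanders.

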